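# Oil-change tools back into the foam tray

### The arm

A 6-joint arm with a two-finger parallel gripper is mounted at the origin on the work surface. World frame = base frame: x ahead of the robot, y to its left, z up, the work surface at z = 0. Lengths are in mm, angles in rad, forces in N, time in s.
With the tool pointing down it reaches from about 275 to 1000 mm from the base axis. Payload 8.4 kg.
Tool frame: the origin (TCP) lies midway between the tips of the shut fingers; the grasp point (between the pads) lies 19 mm behind it; z points along the fingers, y is the line along which they close (so a half turn about z gives the same grasp; the last joint's range is limited). The gripper opens to 85 mm and grips with 20 to 120 N. Pads are 22 mm wide; open, the fingers measure 114 mm over their backs; the gripper's body (76 mm by 85 mm) begins 54 mm behind the grasp point. The pads swing forward as they close: fully open they stand 13 mm farther back than shut.
Start: joints at [-0.002, 0.353, 1.633, -0, 1.155, -0.002], TCP at [625.002, -0, 197.981] pointing down, gripper open.
Joint ranges: [-2.63, 2.63], [-0.92, 2.1], [0.06, 2.66], [-1.3, 4.44], [0, 2.69], [-3.02, 3.02]. Speed limits (rad/s): [2.22, 2.22, 2.79, 3.14, 3.14, 3.14].

### API

Orientations are given as [roll, pitch, yaw] about the fixed x, y, z axes, in that order (R = Rz(yaw) Ry(pitch) Rx(roll)).
In Python, from rig import monitor, imaging, r gives the robot as it stands.
- The arm moves only by the tool drive_tool, never from a script. Its argument "plan" is a list of rows, each an object of numbers: "x", "y", "z": the shift along the tool's x, y, z in units of 50 mm (1.0 is 50 mm); "ax", "ay", "az": the turn, a rotation vector about the tool's x, y, z in units of 6 degrees (1.0 is 6 degrees); "hand": the finger opening in mm, from 0 to 85.4. In form: [{"x": .., "y": .., "z": .., "ax": .., "ay": .., "az": .., "hand": ..}, ...]. A call has 1 to 8 rows; each row is the pose to reach, as a shift and turn from the pose commanded when the call began, along the tool's axes at that moment; what a row does not reach only later rows make up. A row lasts 1/10 s, in which the tool goes at most 50 mm and 8.59 degrees, less where a joint would pass 70% of its speed; a pose out of reach is approached as far as the arm can. A call with a gripper value outside its range is refused whole. The fingers move at their own pace and stop on an object; "grip_force" is the grip in N (left out, the last holds). Time passes only in rows, so rows that repeat a pose let the fingers close. It gives the time, the measured TCP pose, the force, the opening and the grip force at its end, in the units of the state.
- monitor.sense(): the state, without advancing time (a new reading comes with each control period).
- imaging.grab_frame(name): name is "scene" or "side" or "wrist"; returns the picture (480x640x3 uint8, red, green, blue); there is no depth.
- imaging.camera_info(name): a dict with "mtx" (3x3 intrinsics, pixels), "R" (3x3) and "t" (3): a world point X has camera coordinates R X + t. Camera axes: x right, y down, z forward; pixel columns grow to the right and rows downward; lengths in mm; the calibration is good to about 2 mm. A picture is of the moment at which its call begins: read the wrist's pose just before it. camera_info takes no time and is no camera call; for the wrist camera it gives the pose at the moment of the call.
- r.sign_off(): hands the job in; it is judged then, once.
The state is a dict: "clock": time; "qpos": joint angles; "qvel": joint speeds; "joint_efforts": joint torques, N m; "eef_pos": TCP position; "tcp_rot": TCP orientation; "contact_force": force on the tool from outside, world axes, zero at the start; "wrist_torque": the same for the moment, N m; "opening": opening from 0.0 (shut) to 1.0 (fully open); "grasp_force": force on a finger pad.
Only numpy, scipy, OpenCV 4.12 (cv2) and the standard library are available. Lean on these libraries where they do the work, as an engineer would, in place of code of your own. Each camera call takes 0.05 s, during which the arm holds its last target. There are 200 camera calls.

### The job

The oil change is done: put the four tools (the cup-type filter wrench, the deep socket, the stubby ratchet and the T-handle wrench) back into the tool tray, each in the foam cut-out of its own shape, bedded flat on the bottom of the cut-out; the filter wrench stands open side down and the socket upright, as they stand now. Leave the oil filter and the dish of bolts where they are.

Things in the scene. Friction and masses are not known exactly. Their poses are not given: they have to be found in the camera images.
- cap_wrench: Cup-type oil filter wrench, plain steel, standing open side down: round cup 66 mm diameter, 32 mm high, with a hexagonal boss on top in its centre, 27 mm across flats and 16 mm high (48 mm in all). Grip it by the boss; two of its flats face along +y and -y. Origin: centre of the underside, z up.
- socket: Deep impact socket, dark steel, standing upright, open end up: plain round cylinder 44 mm diameter, 78 mm high. Origin: centre of the underside, z up.
- ratchet: Stubby ratchet lying flat, 125 mm long along its x axis: round steel head 44 mm diameter, 24 mm thick, centred at x = +40 mm; straight black handle 20 mm wide (along y), 24 mm high, from x = -62 to +10 mm. Grip the handle across y, at about x = -10 mm. Origin: middle of its length, on the underside, z up.
- twrench: T-handle wrench lying flat, 110 mm long along its x axis: round black crossbar 30 mm diameter, 84 mm long along y, centred at x = -40 mm; steel shaft 16 mm diameter between x = -25 and +25 mm, its centre line 15 mm above the underside; steel socket end 30 mm diameter to x = +55 mm. Grip the shaft across y at x = 0. Origin: middle of its length, at the level of the underside, z up.
- foam_cap: Foam module fixed in the red tray, 155 x 116 x 20 mm (x, y, z), black; its cut-out shows yellow: round, 80 mm diameter, central, for the cup-type filter wrench. Origin: centre of underside, z up; cut-out's floor at z = 14 mm, foam's top at 20 mm. Home: tool's origin over this origin, on that floor, turned any way.
- foam_socket: Foam module fixed in the red tray, 155 x 116 x 20 mm (x, y, z), black; its cut-out shows yellow: round, 58 mm diameter, central, for the deep socket. Origin: centre of underside, z up; cut-out's floor at z = 14 mm, foam's top at 20 mm. Home: tool's origin over this origin, on that floor, turned any way.
- foam_ratchet: Foam module fixed in the red tray, 155 x 116 x 20 mm (x, y, z), black; its cut-out shows yellow: the ratchet's outline with 7 mm to spare: handle slot 34 mm wide from x = -69 mm, head recess 58 mm wide, x = 11 to 69 mm. Origin: centre of underside, z up; cut-out's floor at z = 14 mm, foam's top at 20 mm. Home: tool's origin over this origin, on that floor, x axes parallel (same way).
- foam_twrench: Foam module fixed in the red tray, 155 x 116 x 20 mm (x, y, z), black; its cut-out shows yellow: the T-wrench's outline, 7 mm to spare: crossbar recess 98 mm wide, x = -62 to -18 mm; shaft slot 30 mm; socket end 44 mm wide to x = 62. Origin: centre of underside, z up; cut-out's floor at z = 14 mm, foam's top at 20 mm. Home: tool's origin over this origin, on that floor, x axes parallel (same way).
- oil_filter: Bystander: spin-on oil filter standing upright, white with a blue band, 66 mm diameter, 72 mm high, loose. Origin: centre of the underside.
- parts_dish: Bystander: round aluminium parts dish with drain bolts in it, 88 mm diameter at the rim, 26 mm high, loose. Origin: centre of the underside.
There are look-alikes about, which are no part of the job. There is more than one size of the socket; the job needs the middle-sized.

How it is judged:
By the outcome, as a careful person would: the job done as asked, in the order asked, and still so for the second after the job is handed in, with the robot touching nothing.
It also fails if it takes over 115 s, if anything falls off the work surface, if the arm or the gripper's body presses on something with over 40 N, if the wrist force passes 120 N, or if a joint passes its speed limit or range.

## Working session

There is one attempt and no reset: what is moved stays moved. The work goes in short steps, Python scripts to look and compute and a tool call to move; the robot and the scene stay as the last step left them, time stands still between calls to the robot, and variables do not carry over. Pictures are saved under pics/ and viewed, at most 14 in all, crops included, and the job is handed in when it is done.

Besides the shell and the picture viewer there is one more tool, called after "Call:" by a JSON object that holds its "api" and its "payload". drive_tool: Moves the arm, as the interface text tells. Its arguments: {"type":"object","properties":{"plan":{"type":"array","items":{"type":"object","properties":{"x":{"type":"number"},"y":{"type":"number"},"z":{"type":"number"},"ax":{"type":"number"},"ay":{"type":"number"},"az":{"type":"number"},"hand":{"type":"number"}}}},"grip_force":{"type":"number"}},"required":["plan"]}

```bash
mkdir -p pics; ls; python3 - <<'E'
from rig import monitor, imaging, r
import cv2, numpy as np
for n in ("scene","side"):
    cv2.imwrite(f"pics/{n}0.png", imaging.grab_frame(n)[:,:,::-1])
    c=imaging.camera_info(n); print(n,np.round(c["mtx"],1).tolist(),np.round(-np.array(c["R"]).T@c["t"]),np.round(c["R"],2).tolist())
s=monitor.sense(); print(s["clock"],s["eef_pos"],s["tcp_rot"])
E
```

```text
pics
scene [[446.1, 0.0, 321.0], [0.0, 446.1, 240.8], [0.0, 0.0, 1.0]] [1172.  602.  894.] [[-0.67, 0.75, 0.0], [0.53, 0.47, -0.7], [-0.53, -0.47, -0.71]]
side [[581.4, 0.0, 327.1], [0.0, 581.4, 244.9], [0.0, 0.0, 1.0]] [ -28. 1084.  933.] [[-0.89, -0.46, -0.03], [-0.25, 0.54, -0.8], [0.38, -0.71, -0.6]]
0.1 [6.24541462e+02 6.57156741e-04 1.97328553e+02] [-3.14034609e+00 -3.47890839e-05  1.57076114e+00]
```

View pics/scene0.png

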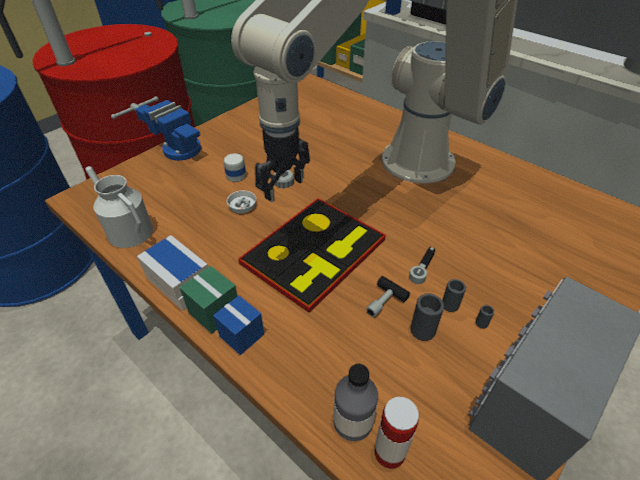

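View pics/side0.png

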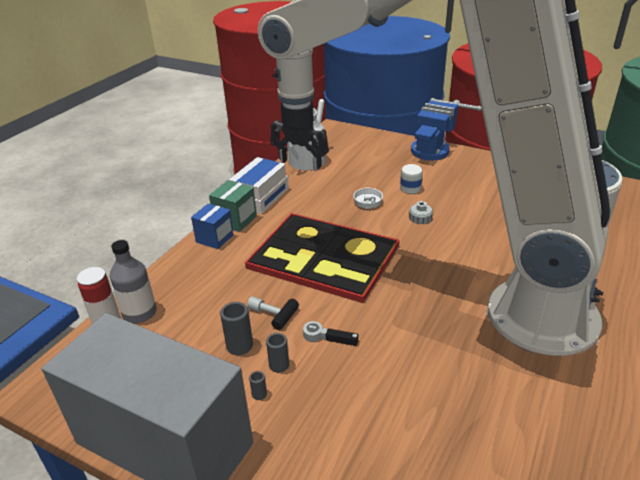

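Candidates in the scene view:
- Sockets: large (427,317), middle (454,295), small (485,317). I choose the middle one.
- Round metal things: cap wrench (285,180, partly hidden; side view 421,212), filter (235,167) and dish (241,203). I choose the cap wrench by its hex boss.
- Single items: ratchet (424,265) and T-wrench (388,295).

Next I check these in a close crop and measure.

```bash
cat > h.py <<'E'
import numpy as np, cv2
from rig import monitor, imaging, r
def cam(n):
    c=imaging.camera_info(n); return np.array(c["mtx"]),np.array(c["R"]),np.array(c["t"]).ravel()
def cast(C,uv,z):
    K,R,t=C; uv=np.atleast_2d(uv).astype(float)
    d=np.c_[uv,np.ones(len(uv))]@np.linalg.inv(K).T@R; o=-R.T@t
    return o+d*((z-o[2])/d[:,2])[:,None]
def proj(C,X):
    K,R,t=C; p=(np.atleast_2d(X)@R.T+t)@K.T; return p[:,:2]/p[:,2:]
def yellow(im):
    h=cv2.cvtColor(im,cv2.COLOR_RGB2HSV); return cv2.inRange(h,(24,150,80),(36,255,255))
def blobs(m,a=100):
    cs,_=cv2.findContours(m,cv2.RETR_EXTERNAL,cv2.CHAIN_APPROX_NONE); return [c[:,0] for c in cs if cv2.contourArea(c)>a]
def grab(n):
    C=cam(n); return C,imaging.grab_frame(n)
E
python3 - <<'E'
from h import *
S={n:(cam(n),cv2.imread(f"pics/{n}0.png")[:,:,::-1].copy()) for n in("scene","side")}
for n,(C,im) in S.items():
    print(n)
    for c in blobs(yellow(im)):
        w=cast(C,c,16)[:,:2].astype(np.float32); q=cv2.minAreaRect(w); print("yel",c.mean(0).round(),np.round(q[0]),np.round(q[1]),round(q[2],1))
    h=cv2.cvtColor(im,cv2.COLOR_RGB2HSV)
    red=cv2.inRange(h,(0,150,60),(6,255,255))|cv2.inRange(h,(174,150,60),(180,255,255))
    for c in blobs(red,2000):
        if 200<c[:,0].mean()<400 and c[:,1].mean()>180:
            w=cast(C,c,20)[:,:2].astype(np.float32); q=cv2.minAreaRect(w); print("tray",np.round(q[0]),np.round(q[1]),round(q[2],2),cv2.boxPoints(q).round().tolist())
P={"scene":{"socktop":(454,285,78),"ratch_head":(419,272,20),"ratch_end":(432,249,20),"bar":(393,289,15),"tip":(374,309,15)},
"side":{"socktop":(278,339,78),"ratch_head":(313,330,20),"ratch_end":(356,339,20),"bar":(286,314,20),"tip":(254,303,20),"cap":(421,206,48)}}
for n in P:
    for k,(u,v,z) in P[n].items(): print(n,k,cast(S[n][0],(u,v),z)[0].round())
a=cv2.resize(S["scene"][1][190:350,230:510],None,fx=2.8,fy=2.8,interpolation=2)[:,:784]
cv2.imwrite("pics/crop.png",a[:,:,::-1])
C,w=grab("wrist"); cv2.imwrite("pics/w0.png",w[:,:,::-1]); print((-C[1].T@C[2]).round(),C[1].round(2).tolist(),C[0][0,0])
E
```

```text
scene
yel [313. 272.] [630.  84.] [123.  96.] 1.9
yel [278. 253.] [634. -35.] [52. 55.] 78.0
yel [346. 242.] [472.  78.] [138.  57.] 4.1
yel [316. 222.] [476. -39.] [74. 78.] 62.1
tray [559.  29.] [340. 259.] 1.76 [[385.0, 153.0], [393.0, -106.0], [732.0, -96.0], [724.0, 163.0]]
side
tray [553.  36.] [336. 270.] 1.92 [[381.0, 165.0], [390.0, -104.0], [725.0, -93.0], [716.0, 176.0]]
scene socktop [470. 394.  78.]
scene ratch_head [442. 290.  20.]
scene ratch_end [349. 271.  20.]
scene bar [529. 270.  15.]
scene tip [610. 272.  15.]
side socktop [464. 398.  78.]
side ratch_head [442. 294.  20.]
side ratch_end [346. 278.  20.]
side bar [522. 276.  20.]
side tip [609. 277.  20.]
side cap [ 387. -239.   48.]
[625.  83. 374.] [[1.0, -0.0, -0.0], [-0.0, -0.95, 0.32], [-0.0, -0.32, -0.95]] 417.37425785835376
```

View pics/crop.png

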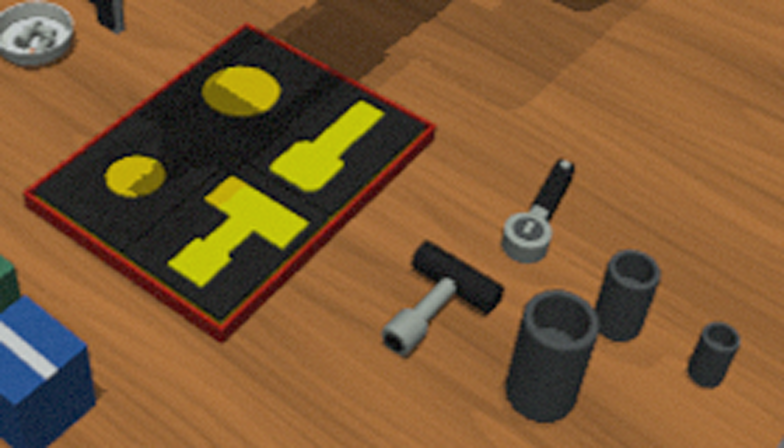

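View pics/w0.png

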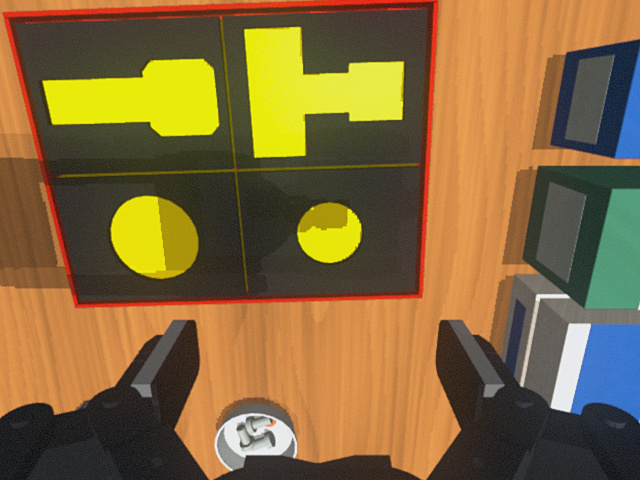

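The crop confirms the middle of the three sockets, and the ratchet and T-wrench are the only ones of their kind. The wrist view shows all four cut-outs: ratchet (135,97) with its head toward +x, T (320,92) with its crossbar toward -x, cap (155,237) and socket (330,232). Next I work out the homes.

```bash
python3 - <<'E'
from h import *
C=cam("wrist"); im=cv2.imread("pics/w0.png")[:,:,::-1].copy()
h=cv2.cvtColor(im,cv2.COLOR_RGB2HSV); m=cv2.inRange(h,(24,150,80),(36,255,255))
m=cv2.morphologyEx(m,cv2.MORPH_OPEN,np.ones((7,7)))
for z in (17,20):
  for c in blobs(m,500):
    w=cast(C,c,z)[:,:2].astype(np.float32); q=cv2.minAreaRect(w); print(z,c.mean(0).round(),np.round(q[0],1),np.round(q[1],1),round(q[2],2))
  print("cross",cast(C,(236,170),z).round(1),"lines",cast(C,[(222,20),(246,290),(60,176),(418,165)],z).round(1).tolist())
S=cam("scene");
for z in (17,20,23): print(z,"sock scene",cast(S,(278.5,253.3),z).round(1))
# other yellow from scene for base height: cross of modules; ratchet/T tools in the side view
E
```

```text
17 [329. 232.] [635.9 -33.6] [56.8 57.9] 89.99
17 [154. 237.] [477.8 -39. ] [78.3 79.4] 89.99
17 [135.  99.] [474.   80.1] [139.2  59.3] 1.73
17 [314.  91.] [632.1  85.2] [125.7  99.6] 1.98
cross [[555.6  22.9  17. ]] lines [[552.1, 138.2, 17.0], [557.9, -90.5, 17.0], [403.7, 17.8, 17.0], [711.3, 27.2, 17.0]]
20 [329. 232.] [635.8 -32.7] [56.3 57.4] 89.99
20 [154. 237.] [479. -38.] [77.7 78.7] 89.99
20 [135.  99.] [475.2  80.1] [138.   58.8] 1.73
20 [314.  91.] [632.   85.2] [124.7  98.8] 1.98
cross [[556.2  23.4  20. ]] lines [[552.7, 137.8, 20.0], [558.5, -89.1, 20.0], [405.6, 18.3, 20.0], [710.6, 27.7, 20.0]]
17 sock scene [[635.4 -29.6  17. ]]
20 sock scene [[637.2 -27.4  20. ]]
23 sock scene [[639.  -25.2  23. ]]
```

Call:
{"api": "drive_tool", "payload": {"plan": [{"x": -1, "y": -1}, {"x": -2, "y": -2}, {"x": -3, "y": -3}, {"x": -3.2, "y": -4}, {"x": -3.2, "y": -4.7}, {"x": -3.2, "y": -4.7}, {"x": -3.2, "y": -4.7}]}}

```text
invalid input
```

Call:
{"api": "drive_tool", "payload": {"plan": [{"x": -1, "y": -1, "z": 0, "ax": 0, "ay": 0, "az": 0, "hand": 85}, {"x": -2, "y": -2, "z": 0, "ax": 0, "ay": 0, "az": 0, "hand": 85}, {"x": -3, "y": -3, "z": 0, "ax": 0, "ay": 0, "az": 0, "hand": 85}, {"x": -4, "y": -4, "z": 0, "ax": 0, "ay": 0, "az": 0, "hand": 85}, {"x": -5, "y": -4.6, "z": 0, "ax": 0, "ay": 0, "az": 0, "hand": 85}, {"x": -5.6, "y": -4.6, "z": 0, "ax": 0, "ay": 0, "az": 0, "hand": 85}, {"x": -5.6, "y": -4.6, "z": 0, "ax": 0, "ay": 0, "az": 0, "hand": 85}]}}

```text
clock: 0.85
eef_pos: [401.0, -268.2, 198.1]
tcp_rot: [3.141, 0.0, 1.571]
contact_force: [1.2, -1.0, -0.2]
opening: 1.0
grasp_force: 0.0
```

```bash
python3 - <<'E'
from h import *
s=monitor.sense(); print(s["eef_pos"].round(1) if hasattr(s["eef_pos"],'round') else s["eef_pos"])
C,w=grab("wrist"); C,w=grab("wrist"); np.savez("pics/w1.npz",K=C[0],R=C[1],t=C[2]); cv2.imwrite("pics/w1.png",w[:,:,::-1]); print((-C[1].T@C[2]).round(), proj(C,(387,-239,48)))
print(monitor.sense()["eef_pos"])
E
```

```text
[ 401.  -268.2  198.1]
[ 399. -190.  375.] [[302.60305648 160.55609918]]
[ 399.53156011 -271.25327302  198.07361066]
```

View pics/w1.png

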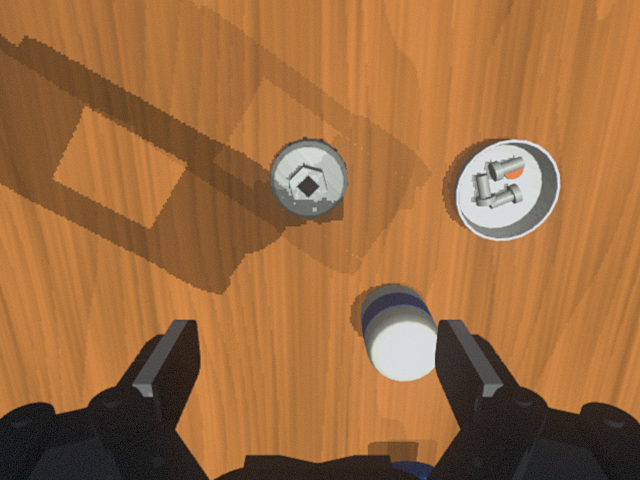

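The wrist view shows the cap wrench at (310,178) with its boss at (308,186), the dish at (508,190), and the filter at (400,335). Next I measure the boss and its flats.

```bash
python3 - <<'E'
from h import *
d=np.load("pics/w1.npz"); C=(d["K"],d["R"],d["t"]); im=cv2.imread("pics/w1.png")
print("cup",cast(C,(310,176),32).round(1),"boss",cast(C,(308,185),48).round(1),"filter top",cast(C,(404,348),72).round(1))
cv2.imwrite("pics/c1.png",cv2.resize(im[130:230,260:360],None,fx=6,fy=6,interpolation=cv2.INTER_CUBIC)[:600,:600])
E
```

```text
cup [[ 392.4 -254.1   32. ]] boss [[ 391.  -258.3   48. ]] filter top [[ 471.4 -392.9   72. ]]
```

View pics/c1.png

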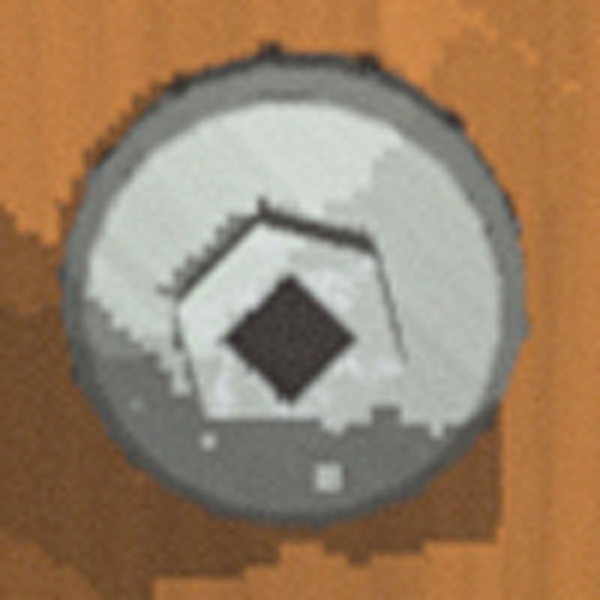

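Call:
{"api": "drive_tool", "payload": {"plan": [{"x": 0.42, "y": -0.08, "z": 0.5, "ax": 0, "ay": 0, "az": -1.3, "hand": 50}, {"x": 0.42, "y": -0.08, "z": 1.5, "ax": 0, "ay": 0, "az": -2.5, "hand": 50}, {"x": 0.42, "y": -0.08, "z": 2.4, "ax": 0, "ay": 0, "az": -2.5, "hand": 50}, {"x": 0.42, "y": -0.08, "z": 2.6, "ax": 0, "ay": 0, "az": -2.5, "hand": 50}, {"x": 0.42, "y": -0.08, "z": 2.6, "ax": 0, "ay": 0, "az": -2.5, "hand": 50}, {"x": 0.42, "y": -0.08, "z": 2.6, "ax": 0, "ay": 0, "az": -2.5, "hand": 50}]}}

```text
clock: 1.55
eef_pos: [399.6, -246.5, 69.4]
tcp_rot: [3.14, 0.001, 1.832]
contact_force: [0.3, -0.7, -0.1]
opening: 0.588
grasp_force: 0.0
```

```bash
python3 - <<'E'
from h import *
C,w=grab("wrist"); cv2.imwrite("pics/w2.png",w[:,:,::-1]); s=monitor.sense();print(s["eef_pos"],s["tcp_rot"])
E
```

```text
[ 399.95913188 -246.74282576   69.79481965] [3.13959973e+00 2.03524953e-03 1.83253482e+00]
```

View pics/w2.png

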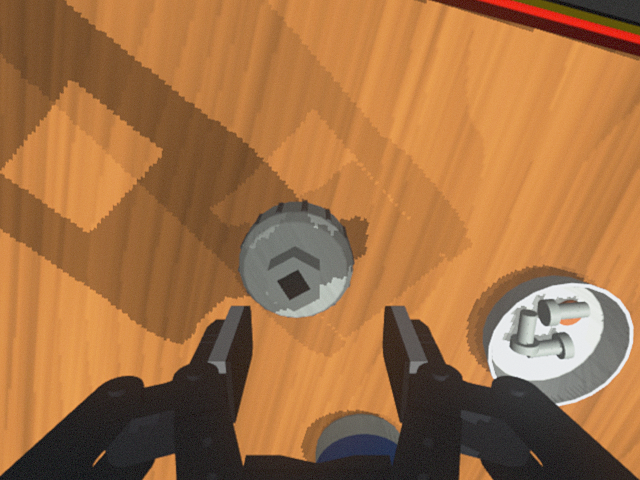

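The wrist view shows the boss at (293,284), a corner pointing up, so its flats face the pads. The dish, at (560,340), is clear of the fingers.

```bash
cat >> h.py <<'E'
from scipy.spatial.transform import Rotation as Rot
def need(X):  # shift in tool axes (units of 50 mm) from measured TCP to world X
    s=monitor.sense(); Rm=Rot.from_euler("xyz",s["tcp_rot"]).as_matrix(); return (Rm.T@(np.array(X)-s["eef_pos"])/50).round(2), np.round(s["eef_pos"],1), np.round(s["tcp_rot"],3)
E
python3 - <<'E'
from h import *
C=cam("wrist"); p=cast(C,(293,284),48)[0]; print(p, need([*p[:2],32]), need([391,-259,32]))
E
```

```text
[ 390.9960686  -259.73227004   48.        ] (array([-0.2 , -0.24,  0.76]), array([ 400. , -246.7,   69.8]), array([3.140e+00, 2.000e-03, 1.833e+00])) (array([-0.19, -0.24,  0.76]), array([ 400. , -246.7,   69.8]), array([3.140e+00, 2.000e-03, 1.833e+00]))
```

Call:
{"api": "drive_tool", "payload": {"plan": [{"x": -0.2, "y": -0.24, "z": 0, "ax": 0, "ay": 0, "az": 0, "hand": 50}, {"x": -0.2, "y": -0.24, "z": 0, "ax": 0, "ay": 0, "az": 0, "hand": 50}, {"x": -0.2, "y": -0.24, "z": 0.4, "ax": 0, "ay": 0, "az": 0, "hand": 50}, {"x": -0.2, "y": -0.24, "z": 0.7, "ax": 0, "ay": 0, "az": 0, "hand": 50}, {"x": -0.2, "y": -0.24, "z": 0.76, "ax": 0, "ay": 0, "az": 0, "hand": 50}, {"x": -0.2, "y": -0.24, "z": 0.76, "ax": 0, "ay": 0, "az": 0, "hand": 50}, {"x": -0.2, "y": -0.24, "z": 0.76, "ax": 0, "ay": 0, "az": 0, "hand": 50}]}}

```text
clock: 2.3
eef_pos: [390.2, -259.1, 31.0]
tcp_rot: [3.141, 0.001, 1.833]
contact_force: [0.5, 0.5, -0.6]
opening: 0.585
grasp_force: 0.0
```

```bash
python3 - <<'E'
from h import *
print(need([391,-259,32]))
E
```

```text
(array([-0.  ,  0.02, -0.02]), array([ 390.2, -259.1,   31. ]), array([3.141e+00, 1.000e-03, 1.833e+00]))
```

Call:
{"api": "drive_tool", "payload": {"plan": [{"x": 0, "y": 0, "z": 0, "ax": 0, "ay": 0, "az": 0, "hand": 15}, {"x": 0, "y": 0, "z": 0, "ax": 0, "ay": 0, "az": 0, "hand": 15}, {"x": 0, "y": 0, "z": 0, "ax": 0, "ay": 0, "az": 0, "hand": 15}, {"x": 0, "y": 0, "z": 0, "ax": 0, "ay": 0, "az": 0, "hand": 15}, {"x": 0, "y": 0, "z": 0, "ax": 0, "ay": 0, "az": 0, "hand": 15}, {"x": 0, "y": 0, "z": 0, "ax": 0, "ay": 0, "az": 0, "hand": 15}], "grip_force": 70}}

```text
clock: 2.9
eef_pos: [389.4, -258.8, 30.0]
tcp_rot: [-3.142, -0.0, 1.833]
contact_force: [0.1, -0.1, -0.3]
opening: 0.175
grasp_force: 0.0
```

```bash
python3 - <<'E'
from h import *
C,w=grab("wrist"); a=cv2.resize(w[200:400,180:460],None,fx=2.2,fy=2.2)
C,v=grab("side"); b=cv2.resize(v[150:270,340:500],None,fx=3.6,fy=3.6)
b=cv2.resize(b,(int(b.shape[1]*440/b.shape[0])//2*2,440))
cv2.imwrite("pics/w3.png",np.vstack([a[:300],cv2.resize(b,(616,300))])[:,:,::-1]); s=monitor.sense();print(s["eef_pos"],s["opening"],s["grasp_force"])
E
```

```text
[ 389.38191674 -258.78063717   29.96123418] 0.17478501160935797 0.0
```

View pics/w3.png

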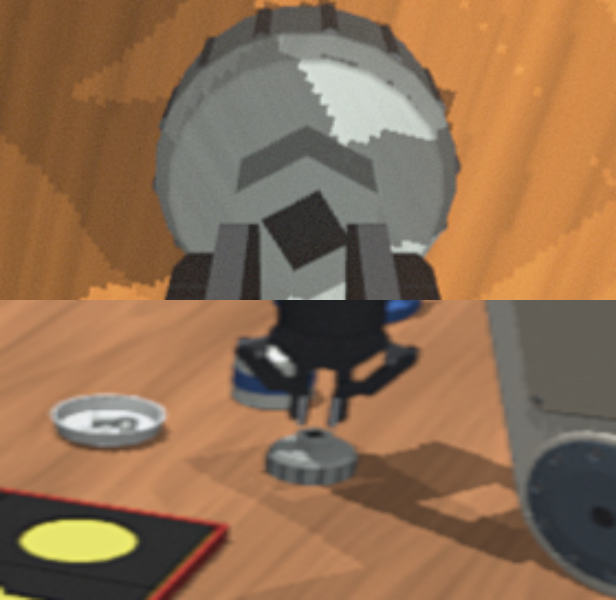

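The crop shows the tips above the boss and behind it. In the side image the tips are at (423,198) and the boss at (421,204). The measured TCP doesn't match that, so I check the calibrations against each other.

```bash
python3 - <<'E'
from h import *
s=monitor.sense(); T=np.array(s["eef_pos"]); W=cam("wrist"); S=cam("side"); 
Rm=Rot.from_euler("xyz",s["tcp_rot"]).as_matrix()
print("TCP in side",proj(S,T),"wrist",proj(W,T))
for z in (30,40,48,60,70): print(z,"tips side",cast(S,(422.6,198),z).round(),"boss side",cast(S,(421,204),z).round(), "boss wrist now",cast(W,(180+305/2.2,200+230/2.2),z).round())
print("cam in tool",Rm.T@(-W[1].T@W[2]-T))
# triangulate boss using side + wrist
def ray(C,uv):
    o=-C[1].T@C[2]; d=C[1].T@np.linalg.inv(C[0])@np.array([*uv,1.]); return o,d/np.linalg.norm(d)
rays=[ray(S,(421,204)),ray(W,(180+305/2.2,200+230/2.2))]
A=sum(np.eye(3)-np.outer(d,d) for o,d in rays); b=sum((np.eye(3)-np.outer(d,d))@o for o,d in rays); X=np.linalg.solve(A,b); print("tri",X,[np.linalg.norm(np.cross(d,X-o)) for o,d in rays])
E
```

```text
TCP in side [[422.25762435 207.76018006]] wrist [[315.93039879 284.10661248]]
30 tips side [[ 406. -308.   30.]] boss side [[ 399. -276.   30.]] boss wrist now [[ 393. -269.   30.]]
40 tips side [[ 401. -293.   40.]] boss side [[ 395. -261.   40.]] boss wrist now [[ 392. -264.   40.]]
48 tips side [[ 398. -280.   48.]] boss side [[ 391. -249.   48.]] boss wrist now [[ 391. -260.   48.]]
60 tips side [[ 392. -262.   60.]] boss side [[ 385. -231.   60.]] boss wrist now [[ 389. -253.   60.]]
70 tips side [[ 387. -247.   70.]] boss side [[ 380. -216.   70.]] boss wrist now [[ 388. -248.   70.]]
cam in tool [  83.03674142    0.42789851 -176.97950993]
tri [ 393.78619533 -263.89010407   38.33632807] [np.float64(1.7047992172446176), np.float64(1.7047992172446615)]
```

The two rays place the visible tips well above the reported TCP. I open slightly and descend in small steps, using contact force to find the true tip height.

Call:
{"api": "drive_tool", "payload": {"plan": [{"x": 0, "y": 0, "z": 0, "ax": 0, "ay": 0, "az": 0, "hand": 42}, {"x": 0, "y": 0, "z": 0, "ax": 0, "ay": 0, "az": 0, "hand": 42}, {"x": 0, "y": 0, "z": 0, "ax": 0, "ay": 0, "az": 0, "hand": 42}, {"x": 0, "y": 0, "z": 0.08, "ax": 0, "ay": 0, "az": 0, "hand": 42}, {"x": 0, "y": 0, "z": 0.16, "ax": 0, "ay": 0, "az": 0, "hand": 42}, {"x": 0, "y": 0, "z": 0.24, "ax": 0, "ay": 0, "az": 0, "hand": 42}, {"x": 0, "y": 0, "z": 0.24, "ax": 0, "ay": 0, "az": 0, "hand": 42}]}}

```text
clock: 3.7
eef_pos: [388.9, -258.4, 17.3]
tcp_rot: [-3.141, -0.001, 1.833]
contact_force: [-0.3, 0.6, 1.5]
opening: 0.494
grasp_force: 0.0
```

```bash
python3 - <<'E'
from h import *
C,v=grab("side"); C2,w=grab("wrist"); s=monitor.sense(); print(s["eef_pos"],s["opening"],s["contact_force"],proj(C,s["eef_pos"]),proj(C2,s["eef_pos"]))
a=cv2.resize(v[140:240,360:480],None,fx=6,fy=6,interpolation=2)[:600]
cv2.imwrite("pics/v4.png",a[:,:,::-1]); cv2.imwrite("pics/w4.png",w[:,:,::-1])
E
```

```text
[ 389.23837053 -258.66371761   17.74952247] 0.49122261701829667 [ 0.21877205 -0.77144138 -0.40262782] [[421.98519368 211.40283928]] [[316.1815215  284.52623619]]
```

View pics/v4.png

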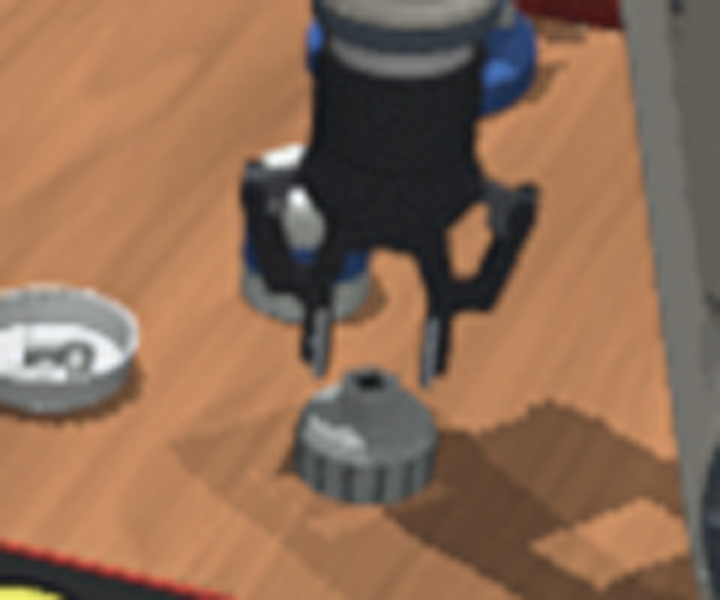

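The side crop shows the tips at (422,203), level with the boss top, while the TCP projects to (422,211). So the tips are about 28 mm above the reported TCP, and laterally they are centred. I keep descending.

Call:
{"api": "drive_tool", "payload": {"plan": [{"x": 0, "y": 0, "z": 0.06, "ax": 0, "ay": 0, "az": 0, "hand": 42}, {"x": 0, "y": 0, "z": 0.12, "ax": 0, "ay": 0, "az": 0, "hand": 42}, {"x": 0, "y": 0, "z": 0.18, "ax": 0, "ay": 0, "az": 0, "hand": 42}, {"x": 0, "y": 0, "z": 0.22, "ax": 0, "ay": 0, "az": 0, "hand": 42}, {"x": 0, "y": 0, "z": 0.22, "ax": 0, "ay": 0, "az": 0, "hand": 42}]}}

```text
clock: 4.3
eef_pos: [389.2, -258.6, 6.6]
tcp_rot: [-3.141, -0.0, 1.833]
contact_force: [-0.9, 0.1, 0.5]
opening: 0.491
grasp_force: 0.0
```

Call:
{"api": "drive_tool", "payload": {"plan": [{"x": 0, "y": 0, "z": 0, "ax": 0, "ay": 0, "az": 0, "hand": 18}, {"x": 0, "y": 0, "z": 0, "ax": 0, "ay": 0, "az": 0, "hand": 18}, {"x": 0, "y": 0, "z": 0, "ax": 0, "ay": 0, "az": 0, "hand": 18}, {"x": 0, "y": 0, "z": 0, "ax": 0, "ay": 0, "az": 0, "hand": 18}, {"x": 0, "y": 0, "z": 0, "ax": 0, "ay": 0, "az": 0, "hand": 18}], "grip_force": 70}}

```text
clock: 4.8
eef_pos: [389.5, -258.8, 7.2]
tcp_rot: [3.141, 0.0, 1.833]
contact_force: [-0.6, 0.7, 5.8]
opening: 0.288
grasp_force: 69.0
```

Call:
{"api": "drive_tool", "payload": {"plan": [{"x": 0, "y": 0, "z": -0.8, "ax": 0, "ay": 0, "az": 0, "hand": 18}, {"x": 0, "y": 0, "z": -1.4, "ax": 0, "ay": 0, "az": 0, "hand": 18}, {"x": 0.76, "y": 0.57, "z": -1.4, "ax": 0, "ay": 0, "az": 0, "hand": 18}, {"x": 1.52, "y": 1.14, "z": -1.4, "ax": 0, "ay": 0, "az": 0, "hand": 18}, {"x": 2.28, "y": 1.71, "z": -1.4, "ax": 0, "ay": 0, "az": 0, "hand": 18}, {"x": 3.04, "y": 2.28, "z": -1.4, "ax": 0, "ay": 0, "az": 0, "hand": 18}, {"x": 3.79, "y": 2.85, "z": -1.4, "ax": 0, "ay": 0, "az": 0, "hand": 18}, {"x": 3.79, "y": 2.85, "z": -1.4, "ax": 0, "ay": 0, "az": 0, "hand": 18}]}}

```text
clock: 5.6
eef_pos: [480.1, -34.5, 77.0]
tcp_rot: [3.14, -0.0, 1.837]
contact_force: [-0.1, -1.2, -2.1]
opening: 0.287
grasp_force: 70.1
```

Call:
{"api": "drive_tool", "payload": {"plan": [{"x": 0, "y": 0, "z": 0, "ax": 0, "ay": 0, "az": 0, "hand": 18}, {"x": 0, "y": 0, "z": 0, "ax": 0, "ay": 0, "az": 0, "hand": 18}]}}

```text
clock: 5.8
eef_pos: [477.3, -39.3, 76.7]
tcp_rot: [-3.141, -0.0, 1.833]
contact_force: [0.5, -0.0, -1.5]
opening: 0.29
grasp_force: 70.1
```

```bash
python3 - <<'E'
from h import *
C,w=grab("wrist"); cv2.imwrite("pics/w5.png",w[:,:,::-1]); s=monitor.sense(); print(s["opening"],s["grasp_force"],s["contact_force"],need([478,-38.5,30]))
E
```

```text
0.28311218352825424 70.07444495335221 [ 0.47132749  0.08855947 -1.82732664] (array([0.02, 0.02, 0.93]), array([477.3, -39.7,  76.7]), array([-3.141, -0.   ,  1.832]))
```

View pics/w5.png

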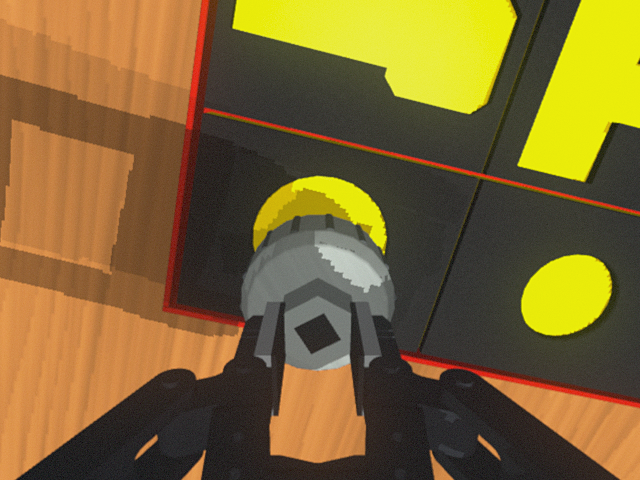

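The wrist view shows the cup held by its boss at (318,325), above its cut-out at (320,220). I lower it.

Call:
{"api": "drive_tool", "payload": {"plan": [{"x": 0.02, "y": 0.02, "z": 0.4, "ax": 0, "ay": 0, "az": 0, "hand": 18}, {"x": 0.02, "y": 0.02, "z": 0.8, "ax": 0, "ay": 0, "az": 0, "hand": 18}, {"x": 0.02, "y": 0.02, "z": 0.9, "ax": 0, "ay": 0, "az": 0, "hand": 18}, {"x": 0.02, "y": 0.02, "z": 0.98, "ax": 0, "ay": 0, "az": 0, "hand": 18}, {"x": 0.02, "y": 0.02, "z": 1.02, "ax": 0, "ay": 0, "az": 0, "hand": 18}, {"x": 0.02, "y": 0.02, "z": 1.04, "ax": 0, "ay": 0, "az": 0, "hand": 18}, {"x": 0.02, "y": 0.02, "z": 1.04, "ax": 0, "ay": 0, "az": 0, "hand": 18}]}}

```text
clock: 6.55
eef_pos: [479.1, -37.8, 25.4]
tcp_rot: [3.141, 0.0, 1.832]
contact_force: [-0.6, 0.5, -2.4]
opening: 0.288
grasp_force: 70.0
```

No contact yet, so I continue in 1 to 2 mm steps.

Call:
{"api": "drive_tool", "payload": {"plan": [{"x": 0, "y": 0, "z": 0.03, "ax": 0, "ay": 0, "az": 0, "hand": 18}, {"x": 0, "y": 0, "z": 0.06, "ax": 0, "ay": 0, "az": 0, "hand": 18}, {"x": 0, "y": 0, "z": 0.06, "ax": 0, "ay": 0, "az": 0, "hand": 18}]}}

```text
clock: 6.85
eef_pos: [479.5, -37.6, 24.1]
tcp_rot: [3.14, 0.0, 1.833]
contact_force: [-7.1, 0.9, 29.5]
opening: 0.288
grasp_force: 73.6
```

Call:
{"api": "drive_tool", "payload": {"plan": [{"x": 0, "y": 0, "z": -0.04, "ax": 0, "ay": 0, "az": 0, "hand": 18}, {"x": 0, "y": 0, "z": -0.04, "ax": 0, "ay": 0, "az": 0, "hand": 48}, {"x": 0, "y": 0, "z": -0.04, "ax": 0, "ay": 0, "az": 0, "hand": 48}, {"x": 0, "y": 0, "z": -0.04, "ax": 0, "ay": 0, "az": 0, "hand": 48}, {"x": 0, "y": 0, "z": -0.6, "ax": 0, "ay": 0, "az": 0, "hand": 60}, {"x": 0, "y": 0, "z": -1.5, "ax": 0, "ay": 0, "az": 0, "hand": 60}, {"x": 0, "y": 0, "z": -2.4, "ax": 0, "ay": 0, "az": 0, "hand": 60}, {"x": 0, "y": 0, "z": -2.4, "ax": 0, "ay": 0, "az": 0, "hand": 60}]}}

```text
clock: 7.65
eef_pos: [482.5, -37.9, 147.2]
tcp_rot: [3.133, 0.003, 1.833]
contact_force: [0.8, -0.7, 0.4]
opening: 0.704
grasp_force: 0.0
```

Call:
{"api": "drive_tool", "payload": {"plan": [{"x": 0.9, "y": 0.2, "z": -0.5, "ax": 0, "ay": 0, "az": 0.8, "hand": 80}, {"x": 1.8, "y": 0.4, "z": -1.1, "ax": 0, "ay": 0, "az": 1.6, "hand": 80}, {"x": 2.7, "y": 0.6, "z": -1.1, "ax": 0, "ay": 0, "az": 2.5, "hand": 80}, {"x": 3.6, "y": 0.8, "z": -1.1, "ax": 0, "ay": 0, "az": 2.5, "hand": 80}, {"x": 4.5, "y": 1.0, "z": -1.1, "ax": 0, "ay": 0, "az": 2.5, "hand": 80}, {"x": 5.4, "y": 1.2, "z": -1.1, "ax": 0, "ay": 0, "az": 2.5, "hand": 80}, {"x": 6.3, "y": 1.4, "z": -1.1, "ax": 0, "ay": 0, "az": 2.5, "hand": 80}, {"x": 7.03, "y": 1.57, "z": -1.1, "ax": 0, "ay": 0, "az": 2.5, "hand": 80}]}}

```text
clock: 8.45
eef_pos: [462.8, 324.6, 196.2]
tcp_rot: [-3.141, 0.0, 1.572]
contact_force: [1.6, -0.9, -0.0]
opening: 0.939
grasp_force: 0.0
```

Call:
{"api": "drive_tool", "payload": {"plan": [{"x": 0, "y": 0, "z": 0, "ax": 0, "ay": 0, "az": 0, "hand": 80}, {"x": 0, "y": 0, "z": 0, "ax": 0, "ay": 0, "az": 0, "hand": 80}]}}

```text
clock: 8.65
eef_pos: [462.9, 322.5, 196.0]
tcp_rot: [-3.14, 0.001, 1.573]
contact_force: [-0.2, -0.4, 0.2]
opening: 0.938
grasp_force: 0.0
```

```bash
python3 - <<'E'
from h import *
C,w=grab("wrist"); np.savez("pics/w6.npz",K=C[0],R=C[1],t=C[2]); cv2.imwrite("pics/w6.png",w[:,:,::-1]); s=monitor.sense(); print(s["eef_pos"],s["tcp_rot"],proj(C,[467,396,78]))
E
```

```text
[463.02967991 321.59555134 196.11529422] [-3.14034160e+00  1.30645128e-03  1.57151402e+00] [[322.60179    110.59562068]]
```

View pics/w6.png

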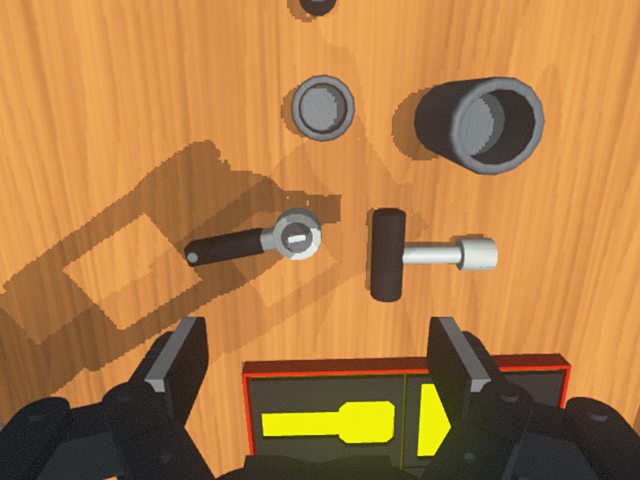

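The wrist view shows the middle socket rim at (322,107), the large one at (498,125) and the small one at (318,3). The ratchet runs from (190,257) to its head at (298,236). The T-wrench has its bar centre at (388,255) and shaft at (432,252).

```bash
python3 - <<'E'
from h import *
d=np.load("pics/w6.npz"); C=(d["K"],d["R"],d["t"]);
q=cast(C,[(322.5,107),(291,107),(354,107)],78); print("sock",q[0],q[2,0]-q[1,0]); print("big",cast(C,(505,125),95)[0])
h,e=cast(C,[(298,235)],24)[0],cast(C,[(189,256)],18)[0]; v=(h-e)[:2]; u=v/np.linalg.norm(v); print("rat head",h,"end",e,np.linalg.norm(v),"yaw",np.degrees(np.arctan2(u[1],u[0])),"origin",h[:2]-40*u, "grip",h[:2]-50*u)
b=cast(C,[(391,211),(388,298),(388,255),(477,253),(432,252),(405,254),(459,252)],15); print("T",b.round(1).tolist()); v=b[3]-b[2]; print("yaw",np.degrees(np.arctan2(v[1],v[0])))
print(need([*q[0][:2],50]))
E
```

```text
sock [466.91745563 398.31971024  78.        ] 42.475822015182814
big [584.28681488 387.90553998  95.        ]
rat head [446.61063735 289.25165214  24.        ] end [346.63807232 266.86498189  18.        ] 102.44841025265194 yaw 12.621916106001144 origin [407.57730739 280.51099127] grip [397.8189749  278.32582606]
T [[528.9, 308.8, 15.0], [531.1, 223.1, 15.0], [528.6, 267.0, 15.0], [610.2, 269.1, 15.0], [568.8, 270.0, 15.0], [544.2, 268.0, 15.0], [593.5, 270.1, 15.0]]
yaw 1.4897493291849646
(array([1.54, 0.08, 2.92]), array([463. , 321.6, 196.1]), array([-3.140e+00,  1.000e-03,  1.572e+00]))
```

Call:
{"api": "drive_tool", "payload": {"plan": [{"x": 0.8, "y": 0.08, "z": 0, "ax": 0, "ay": 0, "az": 0, "hand": 75}, {"x": 1.54, "y": 0.08, "z": 0, "ax": 0, "ay": 0, "az": 0, "hand": 75}, {"x": 1.54, "y": 0.08, "z": 0.5, "ax": 0, "ay": 0, "az": 0, "hand": 75}, {"x": 1.54, "y": 0.08, "z": 1.3, "ax": 0, "ay": 0, "az": 0, "hand": 75}, {"x": 1.54, "y": 0.08, "z": 1.9, "ax": 0, "ay": 0, "az": 0, "hand": 75}, {"x": 1.54, "y": 0.08, "z": 1.9, "ax": 0, "ay": 0, "az": 0, "hand": 75}]}}

```text
clock: 9.3
eef_pos: [465.3, 395.5, 97.8]
tcp_rot: [-3.136, 0.005, 1.569]
contact_force: [-0.6, -0.4, -0.0]
opening: 0.881
grasp_force: 0.0
```

```bash
python3 - <<'E'
from h import *
print(need([467,398,22]))
E
```

```text
(array([0.06, 0.04, 1.52]), array([465.3, 395.5,  97.8]), array([-3.136,  0.005,  1.569]))
```

Call:
{"api": "drive_tool", "payload": {"plan": [{"x": 0.04, "y": 0.03, "z": 0.4, "ax": 0, "ay": 0, "az": 0, "hand": 75}, {"x": 0.04, "y": 0.03, "z": 1.0, "ax": 0, "ay": 0, "az": 0, "hand": 75}, {"x": 0.04, "y": 0.03, "z": 1.5, "ax": 0, "ay": 0, "az": 0, "hand": 75}, {"x": 0.04, "y": 0.03, "z": 1.5, "ax": 0, "ay": 0, "az": 0, "hand": 75}, {"x": 0.04, "y": 0.03, "z": 1.5, "ax": 0, "ay": 0, "az": 0, "hand": 35}, {"x": 0.04, "y": 0.03, "z": 1.5, "ax": 0, "ay": 0, "az": 0, "hand": 35}, {"x": 0.04, "y": 0.03, "z": 1.5, "ax": 0, "ay": 0, "az": 0, "hand": 35}, {"x": 0.04, "y": 0.03, "z": 1.5, "ax": 0, "ay": 0, "az": 0, "hand": 35}], "grip_force": 70}}

```text
clock: 10.1
eef_pos: [470.2, 402.2, 29.7]
tcp_rot: [3.139, -0.002, 1.571]
contact_force: [-2.8, -0.7, 9.3]
opening: 0.467
grasp_force: 69.2
```

Call:
{"api": "drive_tool", "payload": {"plan": [{"x": 0, "y": 0, "z": 0, "ax": 0, "ay": 0, "az": 0, "hand": 35}, {"x": 0, "y": 0, "z": 0, "ax": 0, "ay": 0, "az": 0, "hand": 35}]}}

```text
clock: 10.3
eef_pos: [470.2, 402.3, 29.7]
tcp_rot: [3.139, -0.002, 1.571]
contact_force: [-2.2, 0.2, 8.4]
opening: 0.464
grasp_force: 69.2
```

Call:
{"api": "drive_tool", "payload": {"plan": [{"x": 0, "y": 0, "z": -0.9, "ax": 0, "ay": 0, "az": 0, "hand": 35}, {"x": 0, "y": 0, "z": -1.8, "ax": 0, "ay": 0, "az": 0, "hand": 35}, {"x": -0.9, "y": 0.3, "z": -1.8, "ax": 0, "ay": 0, "az": 0, "hand": 35}, {"x": -1.8, "y": 0.7, "z": -1.8, "ax": 0, "ay": 0, "az": 0, "hand": 35}, {"x": -2.7, "y": 1.0, "z": -1.8, "ax": 0, "ay": 0, "az": 0, "hand": 35}, {"x": -3.6, "y": 1.4, "z": -1.8, "ax": 0, "ay": 0, "az": 0, "hand": 35}, {"x": -4.5, "y": 1.7, "z": -1.8, "ax": 0, "ay": 0, "az": 0, "hand": 35}, {"x": -5.4, "y": 2.1, "z": -1.8, "ax": 0, "ay": 0, "az": 0, "hand": 35}]}}

```text
clock: 11.1
eef_pos: [574.0, 129.3, 118.0]
tcp_rot: [3.141, -0.0, 1.571]
contact_force: [0.1, 0.6, -4.0]
opening: 0.468
grasp_force: 73.8
```

Call:
{"api": "drive_tool", "payload": {"plan": [{"x": -0.9, "y": 0.3, "z": 0, "ax": 0, "ay": 0, "az": 0, "hand": 35}, {"x": -1.8, "y": 0.6, "z": 0, "ax": 0, "ay": 0, "az": 0, "hand": 35}, {"x": -2.6, "y": 0.9, "z": 0, "ax": 0, "ay": 0, "az": 0, "hand": 35}, {"x": -3.3, "y": 1.2, "z": 0, "ax": 0, "ay": 0, "az": 0, "hand": 35}, {"x": -3.3, "y": 1.2, "z": 0, "ax": 0, "ay": 0, "az": 0, "hand": 35}, {"x": -3.3, "y": 1.2, "z": 0, "ax": 0, "ay": 0, "az": 0, "hand": 35}]}}

```text
clock: 11.7
eef_pos: [634.0, -34.7, 117.5]
tcp_rot: [3.141, -0.0, 1.569]
contact_force: [-0.0, 0.7, -4.7]
opening: 0.467
grasp_force: 73.8
```

```bash
python3 - <<'E'
from h import *
C,w=grab("wrist"); np.savez("pics/w7.npz",K=C[0],R=C[1],t=C[2]); cv2.imwrite("pics/w7.png",w[:,:,::-1]); s=monitor.sense(); print(s["opening"],s["contact_force"],need([636,-33,50]))
E
```

```text
0.4648913266895724 [ 0.04680124 -0.06748262 -5.15475554] (array([0.01, 0.05, 1.35]), array([633.6, -33.7, 117.3]), array([-3.141, -0.   ,  1.57 ]))
```

View pics/w7.png

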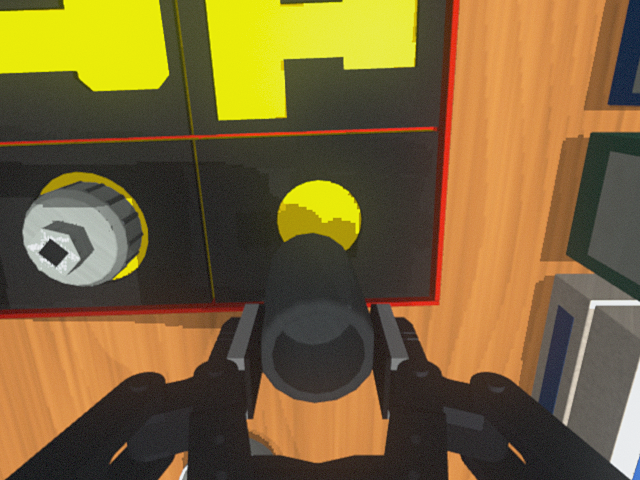

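The wrist view shows the cap seated in its cut-out at (85,235), and the socket held with its rim at (319,350) over its cut-out at (319,215). I check the held offset.

```bash
python3 - <<'E'
from h import *
d=np.load("pics/w7.npz"); C=(d["K"],d["R"],d["t"]); p=cast(C,[(319,351),(258,351),(378,351)],165.6); print(p, p[2,0]-p[1,0])
print("front bottom",cast(C,(320,235),87.6))
im=cv2.imread("pics/w7.png")[:,:,::-1].copy(); m=yellow(im)
m=cv2.morphologyEx(m,cv2.MORPH_OPEN,np.ones((7,7)))
for c in blobs(m,500):
  w=cast(C,c,20)[:,:2]; print(c.mean(0).round(),w.min(0).round(1),w.max(0).round(1))
E
```

```text
[[635.17251942 -38.35074229 165.6       ]
 [613.25378154 -38.28440418 165.6       ]
 [656.38122835 -38.41493146 165.6       ]] 43.127446812106655
front bottom [[636.12220908 -20.35422196  87.6       ]]
[319. 214.] [607.1 -51.7] [664.2  -4.4]
[303.  47.] [569.5  34.1] [694.5 101.4]
[84. 42.] [440.9  51.6] [544.1 101.5]
```

Call:
{"api": "drive_tool", "payload": {"plan": [{"x": 0.11, "y": 0.02, "z": 0, "ax": 0, "ay": 0, "az": 0, "hand": 35}, {"x": 0.11, "y": 0.02, "z": 0.5, "ax": 0, "ay": 0, "az": 0, "hand": 35}, {"x": 0.11, "y": 0.02, "z": 1.0, "ax": 0, "ay": 0, "az": 0, "hand": 35}, {"x": 0.11, "y": 0.02, "z": 1.2, "ax": 0, "ay": 0, "az": 0, "hand": 35}, {"x": 0.11, "y": 0.02, "z": 1.3, "ax": 0, "ay": 0, "az": 0, "hand": 35}, {"x": 0.11, "y": 0.02, "z": 1.35, "ax": 0, "ay": 0, "az": 0, "hand": 35}, {"x": 0.11, "y": 0.02, "z": 1.35, "ax": 0, "ay": 0, "az": 0, "hand": 35}]}}

```text
clock: 12.45
eef_pos: [635.6, -28.0, 50.1]
tcp_rot: [3.141, 0.0, 1.571]
contact_force: [0.6, -0.2, -5.3]
opening: 0.464
grasp_force: 73.8
```

Call:
{"api": "drive_tool", "payload": {"plan": [{"x": 0, "y": 0, "z": 0.03, "ax": 0, "ay": 0, "az": 0, "hand": 35}, {"x": 0, "y": 0, "z": 0.06, "ax": 0, "ay": 0, "az": 0, "hand": 35}, {"x": 0, "y": 0, "z": 0.06, "ax": 0, "ay": 0, "az": 0, "hand": 35}]}}

```text
clock: 12.75
eef_pos: [635.6, -28.4, 47.0]
tcp_rot: [3.14, 0.0, 1.571]
contact_force: [0.9, -0.6, -3.8]
opening: 0.467
grasp_force: 73.9
```

Call:
{"api": "drive_tool", "payload": {"plan": [{"x": 0, "y": 0, "z": 0.02, "ax": 0, "ay": 0, "az": 0, "hand": 35}, {"x": 0, "y": 0, "z": 0.04, "ax": 0, "ay": 0, "az": 0, "hand": 35}, {"x": 0, "y": 0, "z": 0.04, "ax": 0, "ay": 0, "az": 0, "hand": 35}]}}

```text
clock: 13.05
eef_pos: [635.8, -28.4, 46.7]
tcp_rot: [3.14, 0.0, 1.571]
contact_force: [-5.5, -0.0, 14.3]
opening: 0.463
grasp_force: 76.1
```

Call:
{"api": "drive_tool", "payload": {"plan": [{"x": 0, "y": 0, "z": -0.02, "ax": 0, "ay": 0, "az": 0, "hand": 35}, {"x": 0, "y": 0, "z": -0.02, "ax": 0, "ay": 0, "az": 0, "hand": 70}, {"x": 0, "y": 0, "z": -0.02, "ax": 0, "ay": 0, "az": 0, "hand": 70}, {"x": 0, "y": 0, "z": -0.02, "ax": 0, "ay": 0, "az": 0, "hand": 70}, {"x": 0, "y": 0, "z": -0.5, "ax": 0, "ay": 0, "az": 0, "hand": 75}, {"x": 0, "y": 0, "z": -1.3, "ax": 0, "ay": 0, "az": 0, "hand": 75}, {"x": 0, "y": 0, "z": -2.2, "ax": 0, "ay": 0, "az": 0, "hand": 75}, {"x": 0, "y": 0, "z": -2.6, "ax": 0, "ay": 0, "az": 0, "hand": 75}]}}

```text
clock: 13.85
eef_pos: [637.1, -28.4, 178.7]
tcp_rot: [3.136, 0.0, 1.571]
contact_force: [1.3, -0.5, -0.2]
opening: 0.879
grasp_force: 0.0
```

Call:
{"api": "drive_tool", "payload": {"plan": [{"x": 0.7, "y": -0.6, "z": 0, "ax": 0, "ay": 0, "az": 1.4, "hand": 60}, {"x": 1.4, "y": -1.2, "z": 0, "ax": 0, "ay": 0, "az": 2.8, "hand": 60}, {"x": 2.1, "y": -1.8, "z": 0, "ax": 0, "ay": 0, "az": 4.2, "hand": 60}, {"x": 2.8, "y": -2.4, "z": 0, "ax": 0, "ay": 0, "az": 5.6, "hand": 60}, {"x": 3.5, "y": -3.0, "z": 0, "ax": 0, "ay": 0, "az": 7.0, "hand": 60}, {"x": 4.2, "y": -3.6, "z": 0, "ax": 0, "ay": 0, "az": 8.4, "hand": 60}, {"x": 4.9, "y": -4.2, "z": 0, "ax": 0, "ay": 0, "az": 9.8, "hand": 60}, {"x": 5.6, "y": -4.8, "z": 0, "ax": 0, "ay": 0, "az": 11.2, "hand": 60}]}}

```text
clock: 14.65
eef_pos: [399.5, 246.8, 174.7]
tcp_rot: [-3.141, -0.001, 0.435]
contact_force: [-0.0, -0.0, -0.3]
opening: 0.703
grasp_force: 0.0
```

```bash
python3 - <<'E'
from h import *
print(need([397.8,278.3,100]), monitor.sense()["qpos"])
E
```

```text
(array([ 0.23, -0.59,  1.49]), array([399.5, 246.8, 174.7]), array([-3.141e+00, -1.000e-03,  4.350e-01])) [5.50148776e-01 1.35864002e-01 1.97971986e+00 7.46397826e-05
 1.02531294e+00 1.68553368e+00]
```

Call:
{"api": "drive_tool", "payload": {"plan": [{"x": 0.12, "y": -0.3, "z": 0.4, "ax": 0, "ay": 0, "az": 1.0, "hand": 60}, {"x": 0.23, "y": -0.59, "z": 0.8, "ax": 0, "ay": 0, "az": 2.0, "hand": 60}, {"x": 0.23, "y": -0.59, "z": 1.4, "ax": 0, "ay": 0, "az": 2.0, "hand": 60}, {"x": 0.23, "y": -0.59, "z": 1.4, "ax": 0, "ay": 0, "az": 2.0, "hand": 60}, {"x": 0.23, "y": -0.59, "z": 1.4, "ax": 0, "ay": 0, "az": 2.0, "hand": 60}]}}

```text
clock: 15.15
eef_pos: [398.3, 277.0, 104.6]
tcp_rot: [3.141, 0.001, 0.232]
contact_force: [1.1, 0.8, -0.0]
opening: 0.703
grasp_force: 0.0
```

```bash
python3 - <<'E'
from h import *
print(need([397.8,278.3,30]))
C,w=grab("wrist"); cv2.imwrite("pics/w8.png",w[:,:,::-1])
u=np.array([np.cos(.218),np.sin(.218)])
o=np.array([407.5,280.5]); print("pred px",proj(C,[[*(o+40*u),24],[*(o-62*u),24],[*(o+10*u),24]]).round())
m=cv2.inRange(cv2.cvtColor(w,cv2.COLOR_RGB2HSV),(0,0,0),(180,110,75)); m[400:]=0
for c in blobs(m,300): print(cv2.boundingRect(c))
E
```

```text
(array([-0.  , -0.03,  1.49]), array([398.3, 277. , 104.6]), array([3.141e+00, 1.000e-03, 2.320e-01]))
pred px [[316. 155.]
 [314. 304.]
 [315. 202.]]
(397, 309, 169, 91)
(69, 309, 169, 91)
(300, 203, 31, 103)
(521, 35, 119, 269)
(0, 21, 42, 56)
(614, 0, 26, 36)
(311, 0, 153, 64)
```

View pics/w8.png

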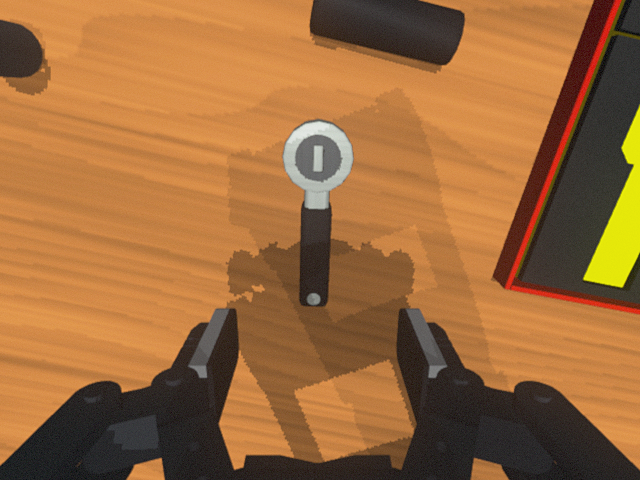

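The wrist view shows the ratchet centred between the pads and aligned with the tool, its head at (318,157) and end at (314,300). I descend in two stages.

Call:
{"api": "drive_tool", "payload": {"plan": [{"x": 0, "y": -0.03, "z": 0.8, "ax": 0, "ay": 0, "az": 0, "hand": 50}, {"x": 0, "y": -0.03, "z": 1.5, "ax": 0, "ay": 0, "az": 0, "hand": 50}, {"x": 0, "y": -0.03, "z": 1.9, "ax": 0, "ay": 0, "az": 0, "hand": 50}, {"x": 0, "y": -0.03, "z": 2.1, "ax": 0, "ay": 0, "az": 0, "hand": 50}, {"x": 0, "y": -0.03, "z": 2.1, "ax": 0, "ay": 0, "az": 0, "hand": 50}]}}

```text
clock: 15.7
eef_pos: [398.5, 278.6, -0.4]
tcp_rot: [3.142, 0.0, 0.231]
contact_force: [-1.1, -0.7, 0.9]
opening: 0.587
grasp_force: 0.0
```

Call:
{"api": "drive_tool", "payload": {"plan": [{"x": 0, "y": 0, "z": 0.08, "ax": 0, "ay": 0, "az": 0, "hand": 50}, {"x": 0, "y": 0, "z": 0.16, "ax": 0, "ay": 0, "az": 0, "hand": 50}, {"x": 0, "y": 0, "z": 0.2, "ax": 0, "ay": 0, "az": 0, "hand": 50}, {"x": 0, "y": 0, "z": 0.2, "ax": 0, "ay": 0, "az": 0, "hand": 50}]}}

```text
clock: 16.1
eef_pos: [398.3, 278.8, -10.3]
tcp_rot: [-3.141, -0.0, 0.232]
contact_force: [0.8, 0.5, -0.0]
opening: 0.586
grasp_force: 0.0
```

Call:
{"api": "drive_tool", "payload": {"plan": [{"x": 0, "y": 0, "z": 0.06, "ax": 0, "ay": 0, "az": 0, "hand": 10}, {"x": 0, "y": 0, "z": 0.06, "ax": 0, "ay": 0, "az": 0, "hand": 10}, {"x": 0, "y": 0, "z": 0.06, "ax": 0, "ay": 0, "az": 0, "hand": 10}, {"x": 0, "y": 0, "z": 0.06, "ax": 0, "ay": 0, "az": 0, "hand": 10}, {"x": 0, "y": 0, "z": 0.06, "ax": 0, "ay": 0, "az": 0, "hand": 10}, {"x": 0, "y": 0, "z": 0.06, "ax": 0, "ay": 0, "az": 0, "hand": 10}], "grip_force": 70}}

```text
clock: 16.7
eef_pos: [398.1, 278.7, -13.3]
tcp_rot: [-3.142, 0.0, 0.231]
contact_force: [-0.7, -1.1, 5.7]
opening: 0.205
grasp_force: 68.4
```

Call:
{"api": "drive_tool", "payload": {"plan": [{"x": 0, "y": 0, "z": -0.7, "ax": 0, "ay": 0, "az": 0, "hand": 10}, {"x": 0, "y": 0, "z": -1.4, "ax": 0, "ay": 0, "az": 0, "hand": 10}, {"x": 0.09, "y": 0.9, "z": -1.4, "ax": 0, "ay": 0, "az": 0.5, "hand": 10}, {"x": 0.18, "y": 1.8, "z": -1.4, "ax": 0, "ay": 0, "az": 1.0, "hand": 10}, {"x": 0.27, "y": 2.7, "z": -1.4, "ax": 0, "ay": 0, "az": 1.5, "hand": 10}, {"x": 0.36, "y": 3.6, "z": -1.4, "ax": 0, "ay": 0, "az": 1.9, "hand": 10}, {"x": 0.39, "y": 4.18, "z": -1.4, "ax": 0, "ay": 0, "az": 1.9, "hand": 10}, {"x": 0.39, "y": 4.18, "z": -1.4, "ax": 0, "ay": 0, "az": 1.9, "hand": 10}]}}

```text
clock: 17.5
eef_pos: [465.7, 76.8, 56.3]
tcp_rot: [3.141, 0.0, 0.029]
contact_force: [0.1, -0.9, -3.4]
opening: 0.199
grasp_force: 69.5
```

Call:
{"api": "drive_tool", "payload": {"plan": [{"x": 0, "y": 0, "z": 0, "ax": 0, "ay": 0, "az": 0, "hand": 10}, {"x": 0, "y": 0, "z": 0, "ax": 0, "ay": 0, "az": 0, "hand": 10}]}}

```text
clock: 17.7
eef_pos: [464.6, 80.2, 56.2]
tcp_rot: [-3.142, 0.001, 0.033]
contact_force: [-0.1, -0.0, -3.3]
opening: 0.197
grasp_force: 69.5
```

```bash
python3 - <<'E'
from h import *
C,w=grab("wrist"); cv2.imwrite("pics/w9.png",w[:,:,::-1]); s=monitor.sense(); print(s["opening"],s["contact_force"],need([464.9,79.7,5]))
u=np.array([np.cos(.032),np.sin(.032)]); n=np.array([-u[1],u[0]]); z0=s["eef_pos"][2]+13.3
# head: bright low-saturation circle near predicted
o=np.array(s["eef_pos"][:2])+9.6*u; print("pred head px",proj(C,[*(o+40*u),z0+24]).round())
h=cv2.cvtColor(w,cv2.COLOR_RGB2HSV); m=cv2.inRange(h,(0,0,110),(180,60,255)); 
for c in blobs(m,300):
  print("bright",cv2.boundingRect(c), cv2.minEnclosingCircle(c))
y=cv2.morphologyEx(yellow(w),cv2.MORPH_OPEN,np.ones((7,7)))
for c in blobs(y,500): print("yel",cv2.boundingRect(c))
H=lambda x,yy:[*(np.array([474.5,80])+x*u+yy*n),17]
print("recess corners px",proj(C,[H(69,29),H(69,-29),H(11,29),H(11,-29)]).round().tolist())
E
```

```text
0.1952216267151713 [ 0.15819505 -0.76451795 -3.35879957] (array([0.  , 0.02, 1.03]), array([464.7,  80.5,  56.3]), array([-3.142e+00,  1.000e-03,  3.400e-02]))
pred head px [[317. 201.]]
bright (493, 185, 138, 127) ((561.3907470703125, 249.13430786132812), 71.62059020996094)
bright (258, 142, 125, 149) ((319.18011474609375, 216.49696350097656), 74.85845947265625)
yel (464, 205, 40, 95)
yel (506, 166, 82, 21)
yel (260, 104, 117, 66)
yel (211, 0, 216, 47)
recess corners px [[260.0, 106.0], [377.0, 106.0], [264.0, 219.0], [372.0, 219.0]]
```

Call:
{"api": "drive_tool", "payload": {"plan": [{"x": 0, "y": 0.01, "z": 0.4, "ax": 0, "ay": 0, "az": 0, "hand": 10}, {"x": 0, "y": 0.01, "z": 0.7, "ax": 0, "ay": 0, "az": 0, "hand": 10}, {"x": 0, "y": 0.01, "z": 0.88, "ax": 0, "ay": 0, "az": 0, "hand": 10}, {"x": 0, "y": 0.01, "z": 0.96, "ax": 0, "ay": 0, "az": 0, "hand": 10}, {"x": 0, "y": 0.01, "z": 1.02, "ax": 0, "ay": 0, "az": 0, "hand": 10}, {"x": 0, "y": 0.01, "z": 1.05, "ax": 0, "ay": 0, "az": 0, "hand": 10}, {"x": 0, "y": 0.01, "z": 1.05, "ax": 0, "ay": 0, "az": 0, "hand": 10}]}}

```text
clock: 18.45
eef_pos: [465.4, 79.4, 4.2]
tcp_rot: [-3.142, -0.0, 0.033]
contact_force: [0.1, -0.7, -2.0]
opening: 0.198
grasp_force: 69.6
```

Call:
{"api": "drive_tool", "payload": {"plan": [{"x": 0, "y": 0, "z": 0.02, "ax": 0, "ay": 0, "az": 0, "hand": 10}, {"x": 0, "y": 0, "z": 0.02, "ax": 0, "ay": 0, "az": 0, "hand": 10}]}}

```text
clock: 18.65
eef_pos: [465.6, 79.4, 3.7]
tcp_rot: [-3.141, -0.001, 0.033]
contact_force: [-2.2, 0.9, 3.7]
opening: 0.2
grasp_force: 70.5
```

Call:
{"api": "drive_tool", "payload": {"plan": [{"x": 0, "y": 0, "z": -0.01, "ax": 0, "ay": 0, "az": 0, "hand": 45}, {"x": 0, "y": 0, "z": -0.01, "ax": 0, "ay": 0, "az": 0, "hand": 45}, {"x": 0, "y": 0, "z": -0.01, "ax": 0, "ay": 0, "az": 0, "hand": 45}, {"x": 0, "y": 0, "z": -0.6, "ax": 0, "ay": 0, "az": 0, "hand": 55}, {"x": 0, "y": 0, "z": -1.4, "ax": 0, "ay": 0, "az": 0, "hand": 55}, {"x": 0, "y": 0, "z": -2, "ax": 0, "ay": 0, "az": 0, "hand": 55}, {"x": 0.4, "y": -0.8, "z": -2, "ax": 0, "ay": 0, "az": 0, "hand": 55}, {"x": 0.9, "y": -1.6, "z": -2, "ax": 0, "ay": 0, "az": 0, "hand": 55}]}}

```text
clock: 19.45
eef_pos: [508.4, 161.2, 104.7]
tcp_rot: [-3.141, -0.003, 0.03]
contact_force: [0.5, 0.2, 0.4]
opening: 0.645
grasp_force: 0.0
```

Call:
{"api": "drive_tool", "payload": {"plan": [{"x": 0.4, "y": -0.7, "z": 0, "ax": 0, "ay": 0, "az": 0, "hand": 55}, {"x": 0.9, "y": -1.4, "z": 0, "ax": 0, "ay": 0, "az": 0, "hand": 55}, {"x": 1.29, "y": -2.1, "z": 0, "ax": 0, "ay": 0, "az": 0, "hand": 55}, {"x": 1.29, "y": -2.1, "z": 0, "ax": 0, "ay": 0, "az": 0, "hand": 55}, {"x": 1.29, "y": -2.1, "z": 0, "ax": 0, "ay": 0, "az": 0, "hand": 55}]}}

```text
clock: 19.95
eef_pos: [568.2, 268.1, 102.4]
tcp_rot: [3.141, 0.001, 0.034]
contact_force: [-0.3, -0.2, -0.1]
opening: 0.642
grasp_force: 0.0
```

```bash
python3 - <<'E'
from h import *
C,w=grab("wrist"); cv2.imwrite("pics/w10.png",w[:,:,::-1]); print(need([569,269,0]))
print("pred px bar,shaft,tip",proj(C,[[529,268,15],[569,269,15],[624,270,15]]).round().tolist())
h=cv2.cvtColor(w,cv2.COLOR_RGB2HSV)
m=cv2.inRange(h,(0,0,100),(180,60,255)); 
for c in blobs(m,150): q=cv2.boundingRect(c); print("bright",q)
m2=cv2.inRange(h,(0,0,0),(180,110,75))
for c in blobs(m2,300): print("dark",cv2.boundingRect(c))
# shaft mid column by rows
for v in range(100,320,20):
    xs=np.where(m[v,200:440])[0]; 
    if len(xs): print(v,xs.min()+200,xs.max()+200, end="; ")
E
```

```text
(array([ 0.03, -0.04,  2.05]), array([567.7, 267.2, 102.4]), array([3.141e+00, 1.000e-03, 3.300e-02]))
pred px bar,shaft,tip [[315.0, 283.0], [316.0, 228.0], [317.0, 143.0]]
bright (400, 309, 29, 39)
bright (199, 308, 37, 67)
bright (569, 289, 69, 84)
bright (0, 208, 115, 117)
bright (295, 146, 47, 128)
dark (0, 330, 56, 73)
dark (254, 264, 125, 44)
dark (0, 263, 640, 217)
dark (0, 222, 103, 93)
dark (16, 168, 170, 150)
dark (511, 0, 129, 261)
160 296 341; 180 295 340; 200 306 329; 220 306 328; 240 306 327; 260 307 328;
```

Call:
{"api": "drive_tool", "payload": {"plan": [{"x": 0, "y": -0.03, "z": 0.8, "ax": 0, "ay": 0, "az": 0, "hand": 45}, {"x": 0, "y": -0.03, "z": 1.6, "ax": 0, "ay": 0, "az": 0, "hand": 45}, {"x": 0, "y": -0.03, "z": 2.0, "ax": 0, "ay": 0, "az": 0, "hand": 45}, {"x": 0, "y": -0.03, "z": 2.2, "ax": 0, "ay": 0, "az": 0, "hand": 45}, {"x": 0, "y": -0.03, "z": 2.3, "ax": 0, "ay": 0, "az": 0, "hand": 45}, {"x": 0, "y": -0.03, "z": 2.36, "ax": 0, "ay": 0, "az": 0, "hand": 45}, {"x": 0, "y": -0.03, "z": 2.38, "ax": 0, "ay": 0, "az": 0, "hand": 45}]}}

```text
clock: 20.7
eef_pos: [569.2, 269.3, -15.1]
tcp_rot: [-3.141, -0.001, 0.032]
contact_force: [0.1, -0.8, 0.2]
opening: 0.528
grasp_force: 0.0
```

Call:
{"api": "drive_tool", "payload": {"plan": [{"x": 0, "y": 0, "z": 0, "ax": 0, "ay": 0, "az": 0, "hand": 6}, {"x": 0, "y": 0, "z": 0, "ax": 0, "ay": 0, "az": 0, "hand": 6}, {"x": 0, "y": 0, "z": 0, "ax": 0, "ay": 0, "az": 0, "hand": 6}, {"x": 0, "y": 0, "z": 0, "ax": 0, "ay": 0, "az": 0, "hand": 6}, {"x": 0, "y": 0, "z": 0, "ax": 0, "ay": 0, "az": 0, "hand": 6}, {"x": 0, "y": 0, "z": 0, "ax": 0, "ay": 0, "az": 0, "hand": 6}], "grip_force": 70}}

```text
clock: 21.3
eef_pos: [569.0, 269.5, -15.0]
tcp_rot: [-3.141, -0.001, 0.033]
contact_force: [-0.9, -0.5, 5.3]
opening: 0.109
grasp_force: 62.9
```

The opening of 9 mm means the pads are only on the top of the shaft. I reopen and go 11 mm lower.

Call:
{"api": "drive_tool", "payload": {"plan": [{"x": 0, "y": 0, "z": 0, "ax": 0, "ay": 0, "az": 0, "hand": 45}, {"x": 0, "y": 0, "z": 0, "ax": 0, "ay": 0, "az": 0, "hand": 45}, {"x": 0, "y": 0, "z": 0, "ax": 0, "ay": 0, "az": 0, "hand": 45}, {"x": 0, "y": 0, "z": 0.06, "ax": 0, "ay": 0, "az": 0, "hand": 45}, {"x": 0, "y": 0, "z": 0.12, "ax": 0, "ay": 0, "az": 0, "hand": 45}, {"x": 0, "y": 0, "z": 0.18, "ax": 0, "ay": 0, "az": 0, "hand": 45}, {"x": 0, "y": 0, "z": 0.22, "ax": 0, "ay": 0, "az": 0, "hand": 45}, {"x": 0, "y": 0, "z": 0.22, "ax": 0, "ay": 0, "az": 0, "hand": 45}]}}

```text
clock: 22.1
eef_pos: [568.2, 269.0, -27.5]
tcp_rot: [3.141, 0.001, 0.033]
contact_force: [-0.0, 0.2, -0.2]
opening: 0.531
grasp_force: 0.0
```

Call:
{"api": "drive_tool", "payload": {"plan": [{"x": 0, "y": 0, "z": 0, "ax": 0, "ay": 0, "az": 0, "hand": 6}, {"x": 0, "y": 0, "z": 0, "ax": 0, "ay": 0, "az": 0, "hand": 6}, {"x": 0, "y": 0, "z": 0, "ax": 0, "ay": 0, "az": 0, "hand": 6}, {"x": 0, "y": 0, "z": 0, "ax": 0, "ay": 0, "az": 0, "hand": 6}, {"x": 0, "y": 0, "z": 0, "ax": 0, "ay": 0, "az": 0, "hand": 6}, {"x": 0, "y": 0, "z": 0, "ax": 0, "ay": 0, "az": 0, "hand": 6}], "grip_force": 70}}

```text
clock: 22.7
eef_pos: [568.7, 269.3, -26.7]
tcp_rot: [-3.142, -0.0, 0.033]
contact_force: [-0.2, -0.7, 6.4]
opening: 0.155
grasp_force: 68.4
```

Call:
{"api": "drive_tool", "payload": {"plan": [{"x": 0, "y": 0, "z": -0.5, "ax": 0, "ay": 0, "az": 0, "hand": 6}, {"x": 0, "y": 0, "z": -1.1, "ax": 0, "ay": 0, "az": 0, "hand": 6}, {"x": 0.2, "y": 0.7, "z": -1.4, "ax": 0, "ay": 0, "az": 0, "hand": 6}, {"x": 0.45, "y": 1.5, "z": -1.4, "ax": 0, "ay": 0, "az": 0, "hand": 6}, {"x": 0.7, "y": 2.3, "z": -1.4, "ax": 0, "ay": 0, "az": 0, "hand": 6}, {"x": 0.95, "y": 3.1, "z": -1.4, "ax": 0, "ay": 0, "az": 0, "hand": 6}, {"x": 1.15, "y": 3.72, "z": -1.4, "ax": 0, "ay": 0, "az": 0, "hand": 6}, {"x": 1.15, "y": 3.72, "z": -1.4, "ax": 0, "ay": 0, "az": 0, "hand": 6}]}}

```text
clock: 23.5
eef_pos: [633.0, 81.4, 42.5]
tcp_rot: [3.141, -0.0, 0.029]
contact_force: [0.3, 0.6, -2.5]
opening: 0.156
grasp_force: 68.9
```

Call:
{"api": "drive_tool", "payload": {"plan": [{"x": 0, "y": 0, "z": 0, "ax": 0, "ay": 0, "az": 0, "hand": 6}, {"x": 0, "y": 0, "z": 0, "ax": 0, "ay": 0, "az": 0, "hand": 6}]}}

```text
clock: 23.7
eef_pos: [631.3, 85.9, 42.5]
tcp_rot: [-3.141, 0.001, 0.033]
contact_force: [0.4, 0.5, -2.0]
opening: 0.155
grasp_force: 68.9
```

```bash
python3 - <<'E'
from h import *
C,w=grab("wrist"); cv2.imwrite("pics/w11.png",w[:,:,::-1]); s=monitor.sense(); print(s["opening"],s["contact_force"],need([632.5,85.5,-5]))
u=np.array([np.cos(.032),np.sin(.032)]); n=np.array([-u[1],u[0]]); p=s["eef_pos"]; z0=p[2]+26.7
o=np.array(p[:2]); print("pred tip,bar ends px",proj(C,[[*(o+55*u),z0+15],[*(o-40*u+42*n),z0+15],[*(o-40*u-42*n),z0+15]]).round().tolist())
h=cv2.cvtColor(w,cv2.COLOR_RGB2HSV); m=cv2.inRange(h,(0,0,100),(180,60,255))
for c in blobs(m,300): print("bright",cv2.boundingRect(c))
y=cv2.morphologyEx(yellow(w),cv2.MORPH_OPEN,np.ones((7,7)))
for c in blobs(y,300): print("yel",cv2.boundingRect(c))
H=lambda x,yy:[*(np.array([632,85])+x*u+yy*n),17]
print("pred end recess px",proj(C,[H(62,22),H(62,-22)]).round().tolist())
E
```

```text
0.1535434156542175 [-0.48109657 -0.1463018  -2.83274261] (array([0.02, 0.01, 0.95]), array([631.4,  86.2,  42.6]), array([-3.141e+00,  1.000e-03,  3.400e-02]))
pred tip,bar ends px [[316.0, 188.0], [212.0, 421.0], [421.0, 421.0]]
bright (595, 310, 45, 98)
bright (273, 188, 92, 227)
yel (355, 301, 55, 66)
yel (228, 301, 53, 65)
yel (493, 214, 108, 93)
yel (272, 144, 94, 48)
pred end recess px [[273.0, 143.0], [366.0, 143.0]]
```

Call:
{"api": "drive_tool", "payload": {"plan": [{"x": 0.02, "y": 0.01, "z": 0.4, "ax": 0, "ay": 0, "az": 0, "hand": 6}, {"x": 0.02, "y": 0.01, "z": 0.7, "ax": 0, "ay": 0, "az": 0, "hand": 6}, {"x": 0.02, "y": 0.01, "z": 0.88, "ax": 0, "ay": 0, "az": 0, "hand": 6}, {"x": 0.02, "y": 0.01, "z": 0.96, "ax": 0, "ay": 0, "az": 0, "hand": 6}, {"x": 0.02, "y": 0.01, "z": 1.0, "ax": 0, "ay": 0, "az": 0, "hand": 6}, {"x": 0.02, "y": 0.01, "z": 1.03, "ax": 0, "ay": 0, "az": 0, "hand": 6}, {"x": 0.02, "y": 0.01, "z": 1.03, "ax": 0, "ay": 0, "az": 0, "hand": 6}]}}

```text
clock: 24.45
eef_pos: [633.3, 84.8, -8.2]
tcp_rot: [-3.142, -0.0, 0.033]
contact_force: [-1.3, 1.0, -2.2]
opening: 0.154
grasp_force: 68.9
```

Call:
{"api": "drive_tool", "payload": {"plan": [{"x": 0, "y": 0, "z": 0.02, "ax": 0, "ay": 0, "az": 0, "hand": 6}, {"x": 0, "y": 0, "z": 0.04, "ax": 0, "ay": 0, "az": 0, "hand": 6}, {"x": 0, "y": 0, "z": 0.04, "ax": 0, "ay": 0, "az": 0, "hand": 6}]}}

```text
clock: 24.75
eef_pos: [633.5, 84.8, -9.7]
tcp_rot: [-3.142, -0.001, 0.033]
contact_force: [-1.1, -0.3, 4.1]
opening: 0.156
grasp_force: 69.8
```

Bedded at the expected height. I release, rise and back off for a final look.

Call:
{"api": "drive_tool", "payload": {"plan": [{"x": 0, "y": 0, "z": -0.01, "ax": 0, "ay": 0, "az": 0, "hand": 40}, {"x": 0, "y": 0, "z": -0.01, "ax": 0, "ay": 0, "az": 0, "hand": 40}, {"x": 0, "y": 0, "z": -0.01, "ax": 0, "ay": 0, "az": 0, "hand": 40}, {"x": 0, "y": 0, "z": -0.5, "ax": 0, "ay": 0, "az": 0, "hand": 50}, {"x": 0, "y": 0, "z": -1.4, "ax": 0, "ay": 0, "az": 0, "hand": 50}, {"x": 0, "y": 0, "z": -2.3, "ax": 0, "ay": 0, "az": 0, "hand": 50}, {"x": -0.8, "y": 0, "z": -3.2, "ax": 0, "ay": 0, "az": 0, "hand": 50}, {"x": -1.6, "y": 0, "z": -4.1, "ax": 0, "ay": 0, "az": 0, "hand": 50}]}}

```text
clock: 25.55
eef_pos: [566.3, 82.5, 180.7]
tcp_rot: [-3.141, -0.001, 0.032]
contact_force: [0.3, -0.1, 0.2]
opening: 0.584
grasp_force: 0.0
```

Call:
{"api": "drive_tool", "payload": {"plan": [{"x": -1, "y": 0, "z": -0.9, "ax": 0, "ay": 0, "az": 0, "hand": 50}, {"x": -1.8, "y": 0, "z": -1.8, "ax": 0, "ay": 0, "az": 0, "hand": 50}, {"x": -2.4, "y": 0, "z": -2.4, "ax": 0, "ay": 0, "az": 0, "hand": 50}, {"x": -2.4, "y": 0, "z": -2.4, "ax": 0, "ay": 0, "az": 0, "hand": 50}, {"x": -2.4, "y": 0, "z": -2.4, "ax": 0, "ay": 0, "az": 0, "hand": 50}]}}

```text
clock: 26.05
eef_pos: [446.5, 78.9, 301.9]
tcp_rot: [-3.141, -0.005, 0.033]
contact_force: [0.8, 0.2, -0.8]
opening: 0.585
grasp_force: 0.0
```

```bash
python3 - <<'E'
from h import *
C,w=grab("wrist"); C2,v=grab("scene")
b=cv2.resize(v[150:300,210:410],(400,300),interpolation=2); a=cv2.resize(w,(400,300))
C3,q=grab("side"); c=cv2.resize(q[150:310,230:450],(400,291),interpolation=2)
top=np.hstack([b,c if c.shape[0]==300 else cv2.copyMakeBorder(c,0,9,0,0,0)])
cv2.imwrite("pics/fin.png",np.vstack([top,np.hstack([cv2.resize(w,(400,300)),np.zeros_like(a)])])[:,:,::-1])
s=monitor.sense(); print(s["eef_pos"],s["clock"])
E
```

```text
[447.05221847  78.64437285 298.38914585] 26.2
```

View pics/fin.png

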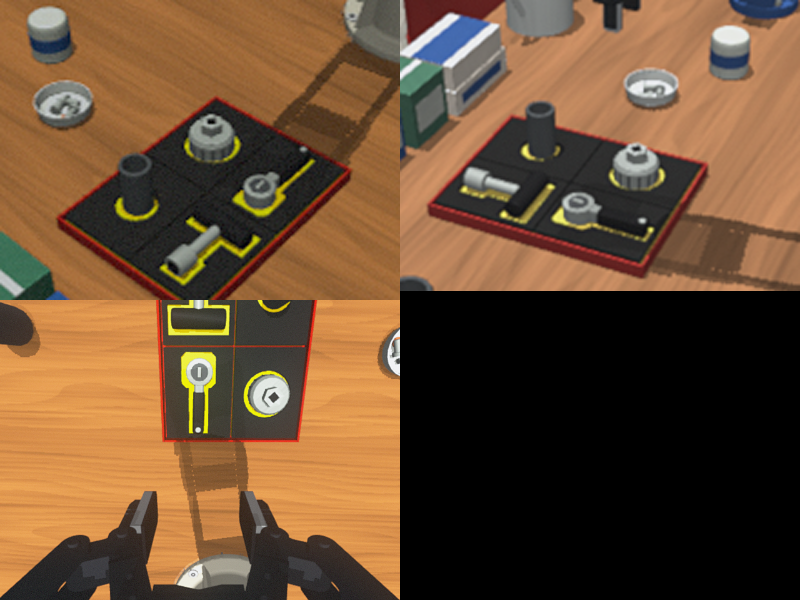

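All four tools sit in their own cut-outs with yellow showing all round them. In the montage the scene view shows the cap at (212,138), the socket at (135,185), the ratchet at (265,190) and the T at (205,240). The filter and dish are where they were.

```bash
python3 -c "
from rig import r
print(r.sign_off())"
```

```text
the job is handed in; nothing more can be done
None
```

The filter wrench, middle-sized socket, ratchet and T-handle wrench are each bedded in their own cut-outs, the filter and bolt dish were left alone, and the job was handed in at about 26 s on the robot's clock.

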